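Seat the stop block and hold the square in the fixture corner

ROBOT

A 6-joint arm with a two-finger parallel gripper is mounted at the origin on the work surface. World frame = base frame: x ahead of the robot, y to its left, z up, the work surface at z = 0. Lengths are in m, angles in degrees, forces in N, time in s.
With the tool pointing down it reaches from about 0.3 to 0.75 m from the base axis. Payload 8.5 kg.
Tool frame: the origin (TCP) lies midway between the tips of the shut fingers; the grasp point (between the pads) lies 19 mm behind it; z points along the fingers, y is the direction in which the jaws open and shut (so a half turn about z gives the same grasp; the last joint's range is limited). The gripper opens to 85 mm and grips with 20 to 120 N. Pads are 22 mm wide; open, the fingers measure 114 mm over their backs; the gripper's body (76 mm by 85 mm) begins 54 mm behind the grasp point. The pads swing forward as they close: fully open they stand 13 mm farther back than shut.
Start: joints at [-84.528, 21.807, 74.336, -0, 83.858, -12.336], TCP at [0.168, -0.524, 0.231] pointing down, gripper open.
Joint ranges: [-178.18, 178.18], [-50.72, 133.34], [12.68, 142.11], [-81.47, 261.47], [9.98, 163.14], [-165.26, 165.26]. Speed limits (degrees/s): [136.94, 136.94, 180, 180, 180, 180].

INTERFACE

Orientations are given as a 3x3 rotation matrix whose columns are the frame's x, y, z axes.
In Python, from rig import env, viewer, ticket gives the robot as it stands. The module is installed in compiled form; this text tells all that it offers.
- The arm moves only by the shell command python3 -m pendant 'ROWS' [FORCE]. ROWS is JSON, a list of rows, each a list of 3 entries, a list of its own where there are three numbers: the shift along the world's x, y, z in mm, then the turn about the world's z in rad, then the opening, from -1 (shut) to 1 (fully open). A call has 1 to 12 rows; each row shifts and turns the pose as measured when the row begins; what a row does not reach is not made up. A row lasts 1/8 s, in which the tool goes at most 62.5 mm and 10.7 degrees, less where a joint would pass 70% of its speed; a pose out of reach is approached as far as the arm can. A call with a gripper value outside its range is refused whole. The fingers move at their own pace and stop on an object; FORCE is the grip in N (left out, the last holds). Time passes only in rows, so rows that do not move let the fingers close. It gives the time, the measured TCP pose, the force and the opening at its end, in the units of the state.
- env.observe(): the state, without advancing time (a new reading comes with each control period).
- viewer.get_image(name): name is "scene" or "top" or "wrist"; returns (picture, depth): 420x560x3 uint8, red, green, blue; 420x560 float32, m along the optical axis (not along the pixel's ray), 0 where there is no reading.
- viewer.camera_params(name): a dict with "fx", "fy", "cx", "cy" (pixels), "rvec" (rotation vector, rad) and "tvec" (3), from world to camera coordinates, as OpenCV has them; the wrist camera has in their place "T_tool_cam" (4x4, takes a point from camera to tool coordinates, whose origin is the TCP and whose axes are the flange's). Camera axes: x right, y down, z forward; pixel columns grow to the right and rows downward; lengths in m; the calibration is good to about 2 mm. A picture is of the moment at which its call begins: read the wrist's pose just before it. camera_params takes no time and is no camera call.
- ticket.close_job(): hands the job in, once; it reports no verdict.
The state is a dict: "time_s": time; "q": joint angles; "qvel": joint speeds; "joint_efforts": joint torques, N m; "position": TCP position; "tool_rot": TCP orientation; "ft_force": force on the tool from outside, world axes, zero at the start; "wrist_torque": the same for the moment, N m; "grip_width": finger opening in m.
Only numpy, scipy, OpenCV 4.12 (cv2) and the standard library are available. Lean on these libraries where they do the work, as an engineer would, in place of code of your own. Each camera call takes 0.05 s, during which the arm holds its last target. There are 200 camera calls.

TASK

Set the blue stop block upright into the pocket of the inspection fixture, fully down, and let go of it. Then take the steel square by its red handle, lay it flat on the fixture plate and press it into the corner until its long leg touches the steel rail and its short leg touches the stop block; finish still gripping the handle and pressing the square against both. Leave the tape roll, brass ring and bottle where they are.

Things in the scene. Friction and masses are not known exactly. Their poses are not given: they have to be found in the camera images.
- fixture: Fixed aluminium inspection fixture lying on the bench, plate 190 x 140 x 12 mm; origin at the centre of its underside, x along the 190 mm side, y along the 140 mm side, z up. A steel rail (174 x 16 mm, standing 15 mm above the plate) runs along x near its -y edge; a dark back rest (14 x 74 mm, 18 mm above the plate) stands at the -x side of the pocket, flush with the pocket wall. Pocket: see pocket. The plate is free of other obstacles.
- corner (a point): Point on the plate's top face (12 mm above the bench) where the face of the rail meets the nominal face of the seated stop block. Axes as the fixture's: the rail face is the plane y = 0 (open side +y), from x = -46 to +128 mm; the stop block's face is nominally the plane x = 0 (open side +x), from y = 5 to 75 mm.
- pocket (a point): Centre of the pocket's black floor, 4 mm above the bench and 8 mm below the plate's top face. Axes as the fixture's. The pocket is 35 mm (x) by 76 mm (y), so the stop block has 2.5 mm (x) and 3 mm (y) of play on every side.
- stop_mid (a point): Centre of the loose blue aluminium stop block, 30 mm (x) by 70 mm (y) by 60 mm tall (z), about 0.35 kg, standing upright on the bench at first (so this point is 30 mm up). Either of its two ways round about z fits the pocket, its x along the fixture's x.
- handle (a point): Centre of the red handle of the square: a block 40 mm (x) by 18 mm (y) by 35 mm tall on top of the long leg; this point is 32.5 mm above the square's underside and 70 mm (x), 15 mm (y) from its outer corner. Grip it across its y, above the rail.
- square_corner (a point): Outer corner of the loose steel square, at its underside. The square is a flat L 15 mm thick, about 0.4 kg: the long leg runs 120 mm along +x from here, the short leg 90 mm along +y, both 30 mm wide; outer faces are y = 0 (long leg) and x = 0 (short leg). When pressed home its x, y and z run as the fixture's and this point lies at corner, up to 4 mm to the -x side as the stop block takes up its play. It lies flat on the bench at first.
- square: The same square; origin on its underside, at 60 mm (x), 45 mm (y) from its outer corner.
- stop: The same stop block; origin at the centre of its underside.
- tape: White tape roll lying flat, 90 mm across, 25 mm high; origin at the centre of its underside. Bystander.
- gauge: Brass ring gauge lying flat, 60 mm across, 22 mm high; origin at the centre of its underside. Bystander.
- cleaner: Amber bottle standing upright, 52 mm across, 130 mm tall; origin at the centre of its underside. Bystander.
- rail: The fixed steel rail of the fixture, 174 (x) x 16 (y) x 15 mm; origin at the centre of its underside, axes as the fixture's.
Not all that is in view belongs to the job. Of the things that look like the stop, take the one that is farthest from the robot's base at the start.

How it is judged (in metres and radians):
On the way:
1. the stop block is seated in the pocket and let go, before the square is brought to the corner (z of stop_mid in the frame of pocket between 0.026 and 0.033 m and horizontal distance between stop_mid and pocket below 0.006 m and angle between stop_mid's own z axis and vertical below 0.06 rad and angle between the x axis of stop_mid and the x axis of fixture, either way round below 0.08 rad and contact force between the fingers and stop below 0.1 N and distance between square_corner and corner above 0.05 m), for 0.2 s.
At the end, for the whole second after the job is handed in: Stop block upright and fully down in the pocket (3 mm); square flat on the plate (3 mm), in line with the fixture (0.03 rad), pressed on rail and stop block with over 1 N each; fingers still grip the handle (grasp point within 30 mm of its centre) and are off the stop block (z of stop_mid in the frame of pocket between 0.026 and 0.033 m and horizontal distance between stop_mid and pocket below 0.006 m and angle between stop_mid's own z axis and vertical below 0.06 rad and angle between the x axis of stop_mid and the x axis of fixture, either way round below 0.08 rad and x of square_corner in the frame of corner between -0.006 and 0.006 m and y of square_corner in the frame of corner between -0.004 and 0.004 m and z of square_corner in the frame of corner between -0.003 and 0.003 m and angle between square_corner's own z axis and vertical below 0.03 rad and angle between the x axis of square_corner and the x axis of fixture, either way round below 0.03 rad and contact force between square and rail above 1 N and contact force between square and stop above 1 N and contact force between the fingers and square above 2 N and distance between the grasp point and handle below 0.03 m and contact force between the fingers and stop below 0.2 N and linear speed of square below 0.01 m/s); the arm keeps its last pose, push and grip.
It fails at once if the tape roll is moved more than 15 mm (distance of tape from where it was at the start of the episode above 0.015 m).
It fails at once if the brass ring is moved more than 15 mm (distance of gauge from where it was at the start of the episode above 0.015 m).
It fails at once if the bottle is moved more than 15 mm (distance of cleaner from where it was at the start of the episode above 0.015 m).
It also fails if it takes over 69 s, if anything falls off the work surface, if the arm or the gripper's body presses on something with over 40 N, if the wrist force passes 120 N, or if a joint passes its speed limit or range.

## Working session

There is one attempt and no reset: what is moved stays moved. The work goes in short steps, Python scripts to look and compute and a shell command to move; the robot and the scene stay as the last step left them, time stands still between calls to the robot, and variables do not carry over. Pictures are saved under pics/ and viewed, about 8 in all and at most 12, crops included, and the job is handed in when it is done.

```bash
mkdir -p pics
cat > h.py <<'E'
import numpy as np, cv2
from rig import env, viewer
def cam(name):
    s=env.observe(); p=viewer.camera_params(name); im,d=viewer.get_image(name)
    K=np.array([[p['fx'],0,p['cx']],[0,p['fy'],p['cy']],[0,0,1.]])
    if 'rvec' in p:
        R,_=cv2.Rodrigues(np.array(p['rvec'],float)); R=R.T; c=-R@np.array(p['tvec'],float).ravel()
    else:
        T=np.eye(4);T[:3,:3]=s['tool_rot'];T[:3,3]=s['position'];T=T@np.array(p['T_tool_cam']);R=T[:3,:3];c=T[:3,3]
    return im,d,K,R,c
def plane(C,uv,z):
    _,_,K,R,c=C; uv=np.atleast_2d(uv).astype(float)
    r=(R@np.linalg.inv(K)@np.c_[uv,np.ones(len(uv))].T).T
    return c+r*((z-c[2])/r[:,2])[:,None]
def cloud(C):
    im,d,K,R,c=C; v,u=np.indices(d.shape)
    p=np.stack([(u-K[0,2])/K[0,0]*d,(v-K[1,2])/K[1,1]*d,d],-1)
    P=p@R.T+c; P[d==0]=np.nan; return P
def save(n,im): cv2.imwrite('pics/'+n,im[...,::-1])
E
python3 - <<'E'
from h import *
a=cam('top');b=cam('scene')
save('top.png',a[0]);save('scene.png',b[0])
np.savez('top.npz',im=a[0],d=a[1],K=a[2],R=a[3],c=a[4]);np.savez('scene.npz',im=b[0],d=b[1],K=b[2],R=b[3],c=b[4])
print(a[4],b[4]);s=env.observe();print(s)
E
```

```text
[ 0.41083056 -0.02159953  1.25758999] [ 1.07034833 -0.31221111  0.74240446]
{'time_s': 0.1, 'q': array([-8.45271219e+01,  2.18376841e+01,  7.43802591e+01, -1.26067160e-03,
        8.38570479e+01, -1.23357416e+01]), 'qvel': array([ 0.05599593, -0.09367555, -0.06839209,  0.02784709, -0.08446742,
        0.13860467]), 'joint_efforts': array([ 4.72787666e-03, -4.49214435e+01, -2.31654489e+01, -2.18857426e-04,
        3.63945161e-03,  6.86213454e-06]), 'position': array([ 0.16817803, -0.5233788 ,  0.23076921]), 'tool_rot': array([[ 9.52082687e-01,  3.05840702e-01, -1.46606917e-04],
       [ 3.05840628e-01, -9.52081834e-01,  1.30078797e-03],
       [ 2.58252125e-04, -1.28329606e-03, -9.99999143e-01]]), 'ft_force': array([0.26878654, 0.10164902, 0.02697661]), 'wrist_torque': array([-0.00657542,  0.0095517 , -0.0322304 ]), 'grip_width': 0.0856144245214382}
```

View pics/top.png

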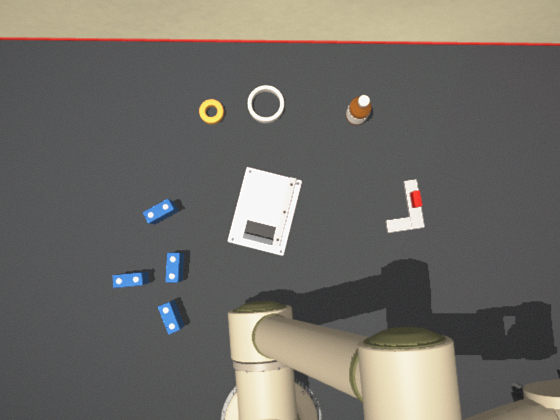

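View pics/scene.png

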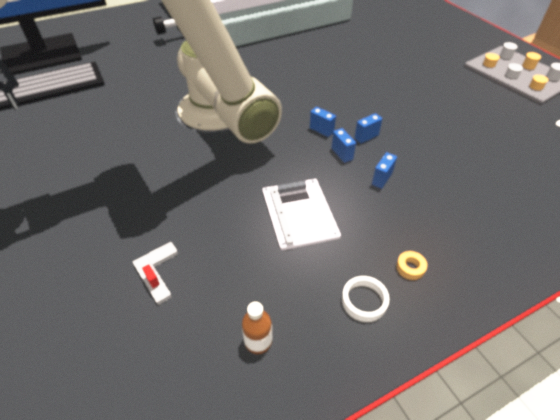

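The top view shows four blue blocks, at (158,211), (127,280), (173,267) and (168,318). The fixture is at (265,211), with its pocket at (260,231) and its rail on the right side. The square's corner is at (424,228) and its handle at (417,199). The ring, tape and bottle are along the top. The block at (158,211) looks farthest from the base (about (272,400)), so I'll measure it and confirm with a crop.

```bash
cat > m.py <<'E'
from h import *
z=np.load('top.npz');C=[z[k] for k in('im','d','K','R','c')]
im=C[0];P=cloud(C);hsv=cv2.cvtColor(im,cv2.COLOR_RGB2HSV)
def blobs(m,amin,n,zt):
    cs,_=cv2.findContours(m,cv2.RETR_EXTERNAL,cv2.CHAIN_APPROX_NONE)
    for c in cs:
        if cv2.contourArea(c)<amin: continue
        mm=np.zeros(m.shape,np.uint8);cv2.drawContours(mm,[c],-1,1,-1)
        h=P[mm>0][:,2]; w=plane(C,c[:,0],zt)[:,:2].astype(np.float32)*1000
        r=cv2.minAreaRect(w);M=cv2.moments(c);ctr=(M['m10']/M['m00'],M['m01']/M['m00'])
        print(n,np.round(ctr,1),'h95 %.3f'%np.nanpercentile(h,95),'rect',np.round(r[0],1),np.round(r[1],1),round(r[2],1),'rad',round(float(np.hypot(*r[0])),1))
        print('   box',np.round(cv2.boxPoints(r)).tolist())
H,S,V=cv2.split(hsv)
blobs(((H>100)&(H<130)&(S>120)&(V>60)).astype(np.uint8),60,'blue',.06)
blobs((((H<8)|(H>172))&(S>150)&(V>120)&(np.indices(H.shape)[0]>100)).astype(np.uint8),60,'red',.05)
w=((S<40)&(V>150)).astype(np.uint8);w[:, :]*=1;w[:140]=0;w[290:]=0
blobs(w,200,'white',.012)
print('square at z=.015');w2=w.copy();w2[:,:350]=0;w2|=((((H<8)|(H>172))&(S>150)&(V>80))&(np.indices(H.shape)[0]>100)).astype(np.uint8)
cs=max(cv2.findContours(w2,cv2.RETR_EXTERNAL,cv2.CHAIN_APPROX_NONE)[0],key=cv2.contourArea)
ap=cv2.approxPolyDP(cs,3,True)[:,0];print(ap.tolist(),np.round(plane(C,ap,.015)[:,:2]*1000).tolist())
a=cv2.resize(im[190:345,100:200],None,fx=3.8,fy=3.8,interpolation=cv2.INTER_CUBIC)
b=cv2.resize(im[155:265,215:315],None,fx=3.8,fy=3.8,interpolation=cv2.INTER_CUBIC)
b=np.vstack([b,np.zeros((a.shape[0]-b.shape[0],b.shape[1],3),np.uint8)])
save('crop.png',np.hstack([a,b]))
E
python3 m.py
```

```text
blue [170.6 316.8] h95 0.062 rect [257.5 237.6] [69.8 42.2] 22.9 rad 350.4
   box [[217.0, 243.0], [234.0, 205.0], [298.0, 232.0], [282.0, 271.0]]
blue [129.9 279.3] h95 0.063 rect [343.5 336.2] [31.3 84.1] 6.2 rad 480.7
   box [[323.0, 376.0], [333.0, 293.0], [364.0, 296.0], [354.0, 380.0]]
blue [174.  267.2] h95 0.062 rect [373.7 233.1] [40.3 71.1] 88.9 rad 440.4
   box [[338.0, 214.0], [409.0, 212.0], [410.0, 253.0], [339.0, 254.0]]
blue [159.9 211.2] h95 0.062 rect [505.2 271.2] [38.3 77.2] 29.7 rad 573.4
   box [[469.0, 295.0], [508.0, 228.0], [541.0, 247.0], [503.0, 314.0]]
red [415.8 198.6] h95 0.052 rect [ 545.4 -340.3] [37.7 22.9] 9.0 rad 642.8
   box [[525.0, -332.0], [529.0, -355.0], [566.0, -349.0], [562.0, -326.0]]
white [407.6 213.6] h95 0.018 rect [ 531.3 -315.9] [122.3  92.9] 8.8 rad 618.1
   box [[464.0, -279.0], [478.0, -371.0], [599.0, -352.0], [585.0, -261.0]]
white [264.4 210.8] h95 0.028 rect [514.6  23.6] [142.9 194.2] 76.7 rad 515.1
   box [[404.0, -24.0], [593.0, -68.0], [626.0, 71.0], [437.0, 116.0]]
square at z=.015
[[415, 179], [404, 181], [409, 216], [386, 220], [388, 232], [424, 226]] [[597.0, -348.0], [592.0, -321.0], [505.0, -333.0], [495.0, -276.0], [465.0, -281.0], [481.0, -369.0]]
```

View pics/crop.png

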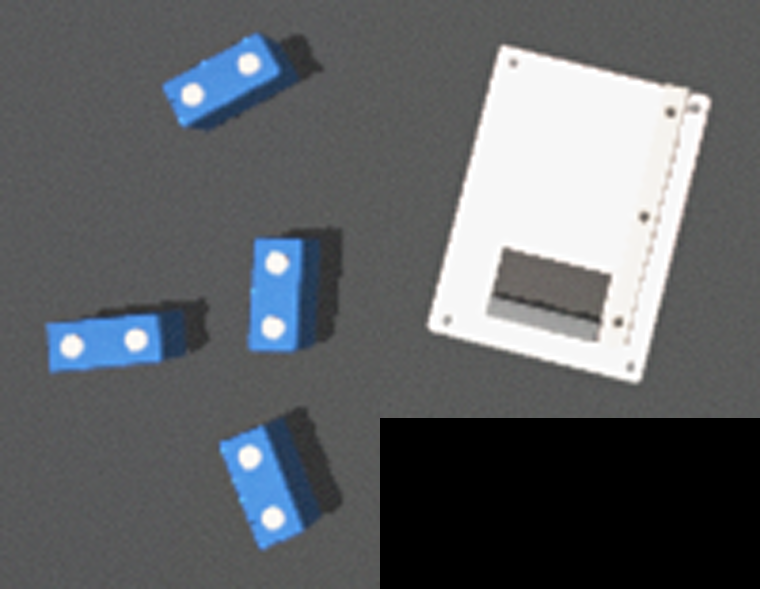

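Candidates in the top view, with distance from the base: (158,211) 573 mm, (130,279) 481 mm, (174,267) 440 mm and (171,317) 350 mm. The crop confirms that the upper one, at crop (220,80), is a 30×70 block with white dots and is the farthest, so that's the stop. It also shows the fixture: pocket floor at crop (552,280), back rest below it on the -x side, rail on the right.

```bash
python3 - <<'E'
from h import *
p=viewer.camera_params('wrist');print({k:np.round(v,3) for k,v in p.items()})
E
python3 -m pendant '[[[45,60,0],0.18,1],[[45,60,0],0.18,1],[[45,60,10],0.18,1],[[45,60,10],0.18,1],[[40,60,10],0.18,1],[[30,60,10],0.18,1],[[0,60,0],0.0,1],[[0,40,0],0,1],[[0,0,0],0,1]]'
```

```text
{'fx': np.float64(311.814), 'fy': np.float64(311.814), 'cx': np.float64(284.355), 'cy': np.float64(212.568), 'T_tool_cam': array([[ 0.001, -0.966, -0.259,  0.066],
       [ 1.   ,  0.001,  0.001,  0.   ],
       [-0.   , -0.259,  0.966, -0.142],
       [ 0.   ,  0.   ,  0.   ,  1.   ]])}
time_s: 1.23
position: [0.3796, -0.1086, 0.2627]
tool_rot: [[0.144, 0.99, -0.005], [0.99, -0.144, 0.004], [0.003, -0.005, -1.0]]
ft_force: [0.2, -0.8, -0.2]
grip_width: 0.0854
```

```bash
python3 -m pendant '[[[40,60,0],0.18,1],[[40,60,0],0.18,1],[[30,60,0],0.18,1],[[0,20,0],0.1,1],[[0,0,0],0,1],[[0,0,0],0,1]]'
cat > w.py <<'E'
import sys
from h import *
n=sys.argv[1]
C=cam('wrist');save(n+'.png',C[0]);np.savez(n+'.npz',im=C[0],d=C[1],K=C[2],R=C[3],c=C[4]);print(C[4])
E
python3 w.py w1
```

```text
time_s: 1.98
position: [0.4811, 0.0705, 0.2609]
tool_rot: [[-0.484, 0.875, -0.007], [0.875, 0.484, -0.001], [0.002, -0.007, -1.0]]
ft_force: [-0.1, 0.8, -0.3]
grip_width: 0.0853
[0.45144542 0.12822887 0.40317834]
```

View pics/w1.png

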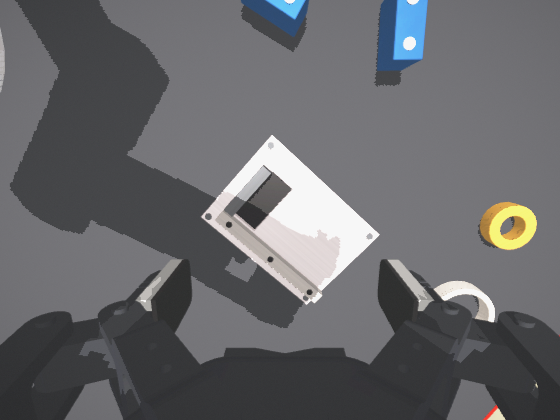

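The wrist view shows the whole fixture: plate corners near (272,136), (379,235), (308,303) and (202,216), and the pocket at (265,200). The stop is only partly in view, at (405,30).

Run:
```python
from h import *
z=np.load('w1.npz');C=[z[k] for k in('im','d','K','R','c')]
save('w1c.png',cv2.resize(C[0][125:315,190:390],None,fx=3,fy=3,interpolation=cv2.INTER_CUBIC))
g=cv2.cvtColor(C[0],cv2.COLOR_RGB2GRAY)
p=np.array([[272,136],[379,235],[202,216]],np.float32).reshape(-1,1,2)
q=cv2.cornerSubPix(g,p,(4,4),(-1,-1),(3,50,.01))[:,0]
W=plane(C,q,.012)*1000;print(q,W)
for i in(1,2): print(np.linalg.norm(W[i]-W[0]),np.degrees(np.arctan2(*(W[i]-W[0])[1::-1])))
P=cloud(C)
for u,v in [(300,220),(265,200),(250,190),(265,250)]: print(u,v,np.round(P[v,u]*1000,1))
```

```text
[[271.54495 134.19446]
 [379.41583 234.17343]
 [201.29141 216.5639 ]] [[438.28743808 114.59431107  12.        ]
 [623.71051529  70.96975474  12.        ]
 [407.60723387 -21.59526436  12.        ]]
190.48574612185394 -13.239230751466742
139.60256225592164 -102.6954187990157
300 220 [522.7  36.6  10.7]
265 200 [470.3  36.4   3.7]
250 190 [447.3  44.8  30.7]
265 250 [500.2 -16.3  27.7]
```

View pics/w1c.png

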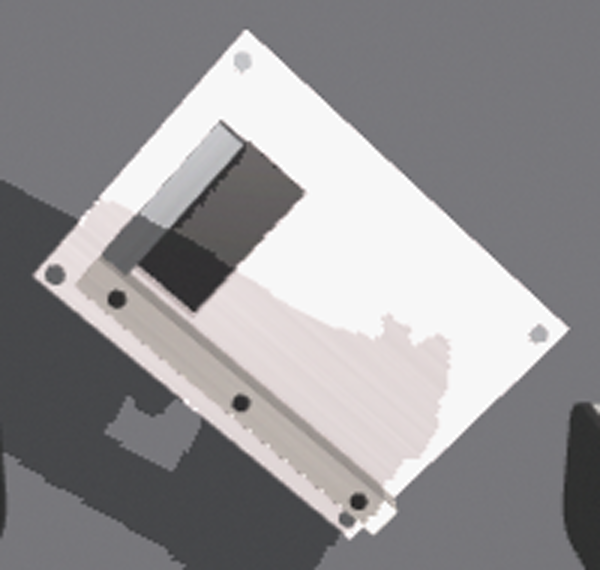

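Run:
```python
from h import *
z=np.load('w1.npz');C=[z[k] for k in('im','d','K','R','c')]
g=cv2.cvtColor(C[0],cv2.COLOR_RGB2GRAY)
f=lambda c:np.array([190+(c[0]-1)/3,125+(c[1]-1)/3])
a=np.radians(-13.1);ex=np.array([np.cos(a),np.sin(a)]);ey=np.array([-ex[1],ex[0]])
pk=cv2.cornerSubPix(g,np.array([f((304,191))],np.float32).reshape(-1,1,2),(3,3),(-1,-1),(3,50,.01))[0,0];print(pk,f((304,191)))
def loc(p,zz): 
    w=plane(C,p,zz)[0,:2]*1000; return np.round(w,1),np.round([w@ex,w@ey],1)
for n,c,zz in [('pk+x+y',(304,191),.012),('pk+x-y',(194,311),.012),('rest in +y',(245,145),.03),('rest in -y',(131,272),.03),('rest out+y',(221,122),.03),
 ('railtop in far',(392,497),.027),('rail out far',(372,515),.027),('plate ++',(247,30),.012),('plate +x+y',(569,328),.012),('plate -x-y',(34,275),.012),('plate+x-y',(349,539),.012)]:
    print(n,*loc(f(c),zz))
```

```text
[291.47632 188.7682 ] [291.         188.33333333]
pk+x+y [491.7  67.8] [463.5 177.5]
pk+x-y [475.6  -2.2] [463.7 105.7]
rest in +y [460.1  75.4] [431.  177.7]
rest in -y [443.8   6.1] [430.9 106.6]
rest out+y [447.4  78.8] [417.9 178.2]
railtop in far [592.  -31.4] [583.7 103.6]
rail out far [588.8 -43.4] [583.3  91.2]
plate ++ [439.  114.4] [401.7 210.9]
plate +x+y [623.5  71.1] [591.1 210.6]
plate -x-y [407.1 -21.5] [401.4  71.3]
plate+x-y [591.2 -66.4] [590.8  69.4]
```

```bash
python3 -m pendant '[[[0,55,0],0.02,1],[[0,55,0],0,1],[[0,50,0],0,1],[[0,0,0],0,1],[[0,0,0],0,1]]'; python3 w.py w2
python3 - <<'E'
from h import *
z=np.load('w2.npz');C=[z[k] for k in('im','d','K','R','c')]
im=C[0];H,S,V=cv2.split(cv2.cvtColor(im,cv2.COLOR_RGB2HSV))
P=cloud(C)
m=((H>100)&(H<130)&(S>120)&(V>60)).astype(np.uint8)
m2=((np.abs(P[...,2]-.06)<.006)&(cv2.dilate(m,np.ones((9,9)))>0)).astype(np.uint8)
for c in cv2.findContours(m2,cv2.RETR_EXTERNAL,cv2.CHAIN_APPROX_NONE)[0]:
    if cv2.contourArea(c)<300: continue
    r=cv2.minAreaRect(plane(C,c[:,0],.06)[:,:2].astype(np.float32)*1000); print('top',np.round(cv2.boundingRect(c)),np.round(r[0],1),np.round(r[1],1),round(r[2],2))
w=((V>190)&(S<60)).astype(np.uint8)
for c in cv2.findContours(w,cv2.RETR_EXTERNAL,cv2.CHAIN_APPROX_NONE)[0]:
    if 40<cv2.contourArea(c)<1000:
        M=cv2.moments(c);u=[M['m10']/M['m00'],M['m01']/M['m00']];print('dot',np.round(u,1),np.round(plane(C,u,.06)[0]*1000,1))
E
```

```text
time_s: 2.65
position: [0.4828, 0.2276, 0.2612]
tool_rot: [[-0.486, 0.874, -0.006], [0.874, 0.486, -0.002], [0.001, -0.006, -1.0]]
ft_force: [-0.2, -1.2, -0.6]
grip_width: 0.0855
[0.45282023 0.28541817 0.40338386]
top [313 128  29  65] [507.5 277.4] [29.9 69.4] 29.94
top [166 102  71  58] [374.5 239.4] [30.3 70.2] 88.36
top [63 49 72 40] [257.2 244.3] [71.8 30.1] 23.11
top [193   0  49  61] [344.2 338.3] [31.  58.4] 6.5
dot [495.3 414.9] [888.9  94.3  60. ]
dot [407.8 278. ] [665.5 205.4  60. ]
dot [326.  179.4] [517.7 259.8  60. ]
dot [326.9 142.4] [497.8 294.5  60. ]
dot [216.9 140.9] [393.7 238.2  60. ]
dot [183.4 121. ] [353.7 239.4  60. ]
dot [116.6  70.2] [273.6 251.7  60. ]
dot [77.  65.9] [236.9 235.8  60. ]
dot [210.3  38.4] [344.5 324.5  60. ]
```

```bash
python3 -m pendant '[[[25,50,-20],0.015,1],[[0,0,-60],0,1],[[0,0,-60],0,1],[[0,0,0],0,1],[[0,0,0],0,1]]'
```

```text
time_s: 3.32
position: [0.5128, 0.272, 0.1227]
tool_rot: [[-0.489, 0.872, 0.003], [0.872, 0.489, -0.001], [-0.002, 0.002, -1.0]]
ft_force: [0.3, -0.1, 0.7]
grip_width: 0.0855
```

```bash
python3 -m pendant '[[[-5,5,0],0.01,1],[[0,0,-45],0,1],[[0,0,-45],0,1],[[0,0,0],0,1],[[0,0,0],0,1]]'
```

```text
time_s: 3.95
position: [0.5127, 0.279, 0.0429]
tool_rot: [[-0.498, 0.867, 0.023], [0.867, 0.498, 0.005], [-0.007, 0.023, -1.0]]
ft_force: [0.4, 0.4, 0.6]
grip_width: 0.0853
```

```bash
python3 -m pendant '[[[-5,-2,20],0,1],[[0,0,0],0,1],[[0,0,0],0,1]]';python3 -m pendant '[[[-1,0,-8],0,1],[[-1,0,-8],0,1],[[0,0,-8],0,1],[[0,0,0],0,1]]'
```

```text
time_s: 4.32
position: [0.5096, 0.2779, 0.0686]
tool_rot: [[-0.499, 0.866, 0.031], [0.867, 0.499, 0.008], [-0.008, 0.031, -0.999]]
ft_force: [0.9, -0.1, 0.2]
grip_width: 0.0856
time_s: 4.82
position: [0.507, 0.2777, 0.0415]
tool_rot: [[-0.499, 0.866, 0.029], [0.867, 0.499, 0.007], [-0.008, 0.028, -1.0]]
ft_force: [0.4, -0.1, 0.4]
grip_width: 0.0857
```

```bash
python3 -m pendant '[[[0,0,50],0,1],[[0,0,50],0,1],[[0,0,0],0,1]]';python3 -m pendant '[[[0,0,0],0,1]]';python3 -m pendant '[[[0,0,-8],0,1],[[0,0,-12],0,1],[[0,0,-12],0,1],[[0,0,-12],0,1],[[0,0,-12],0,1],[[0,0,-8],0,1],[[0,0,-4],0,1]]'
```

```text
time_s: 5.2
position: [0.5068, 0.2775, 0.1434]
tool_rot: [[-0.498, 0.867, 0.027], [0.867, 0.498, 0.007], [-0.008, 0.027, -1.0]]
ft_force: [-0.4, 0.2, -1.1]
grip_width: 0.0853
time_s: 5.32
position: [0.5064, 0.2774, 0.1427]
tool_rot: [[-0.498, 0.867, 0.026], [0.867, 0.498, 0.006], [-0.007, 0.025, -1.0]]
ft_force: [0.6, -0.3, -0.4]
grip_width: 0.0853
time_s: 6.2
position: [0.5047, 0.2768, 0.0657]
tool_rot: [[-0.498, 0.867, 0.018], [0.867, 0.498, 0.004], [-0.006, 0.018, -1.0]]
ft_force: [0.3, 0.4, -0.2]
grip_width: 0.0855
```

```bash
python3 -m pendant '[[[1,0,-8],0,1],[[1,0,-8],0,1],[[1,0,-8],0,1],[[1,0,-8],0,1],[[0,0,-6],0,1],[[0,0,0],0,1]]';python3 -m pendant '[[[0,0,0],0,-0.5],[[0,0,0],0,-0.6],[[0,0,0],0,-0.6],[[0,0,0],0,-0.6],[[0,0,0],0,-0.6]]' 40
```

```text
time_s: 6.95
position: [0.5093, 0.2768, 0.0252]
tool_rot: [[-0.498, 0.867, 0.019], [0.867, 0.498, 0.004], [-0.006, 0.019, -1.0]]
ft_force: [-0.2, 0.1, -0.5]
grip_width: 0.0852
time_s: 7.58
position: [0.5093, 0.2768, 0.0261]
tool_rot: [[-0.498, 0.867, 0.02], [0.867, 0.498, 0.004], [-0.006, 0.019, -1.0]]
ft_force: [-1.2, 0.9, -0.7]
grip_width: 0.0296
```

```bash
python3 -m pendant '[[[0,0,10],0,-0.6],[[0,0,25],0,-0.6],[[0,-10,30],0,-0.6],[[-5,-20,25],-0.05,-0.6],[[-6,-30,10],-0.1,-0.6],[[-7,-35,0],-0.1,-0.6],[[-7,-35,0],-0.1,-0.6],[[-7,-35,0],-0.1,-0.6],[[-7,-35,0],-0.1,-0.6],[[-7,-35,0],-0.1,-0.6],[[-7,-30,0],-0.1,-0.6],[[-6,-20,0],0,-0.6]]';python3 -m pendant '[[[0,-8,0],0,-0.6],[[0,0,0],0,-0.6],[[0,0,0],0,-0.6]]'
```

```text
time_s: 9.07
position: [0.4459, -0.0156, 0.1319]
tool_rot: [[0.248, 0.969, 0.017], [0.969, -0.248, -0.009], [-0.005, 0.019, -1.0]]
ft_force: [-0.3, 0.2, -4.2]
grip_width: 0.0297
time_s: 9.45
position: [0.4459, -0.0238, 0.1325]
tool_rot: [[0.249, 0.968, 0.018], [0.968, -0.249, -0.009], [-0.004, 0.019, -1.0]]
ft_force: [0.2, 0.3, -4.9]
grip_width: 0.0299
```

```bash
python3 -m pendant '[[[0,-15,10],0.02,-0.6],[[0,0,0],0,-0.6],[[0,0,0],0,-0.6]]'; python3 w.py w3
python3 - <<'E'
import cv2
im=cv2.imread('pics/w3.png');cv2.imwrite('pics/w3b.png',cv2.resize(im,(800,600),interpolation=cv2.INTER_CUBIC))
E
```

```text
time_s: 9.82
position: [0.4459, -0.0367, 0.1422]
tool_rot: [[0.227, 0.974, 0.017], [0.974, -0.227, -0.008], [-0.003, 0.018, -1.0]]
ft_force: [0.7, 1.1, -4.5]
grip_width: 0.0294
[0.45936331 0.02837562 0.28410116]
```

View pics/w3b.png

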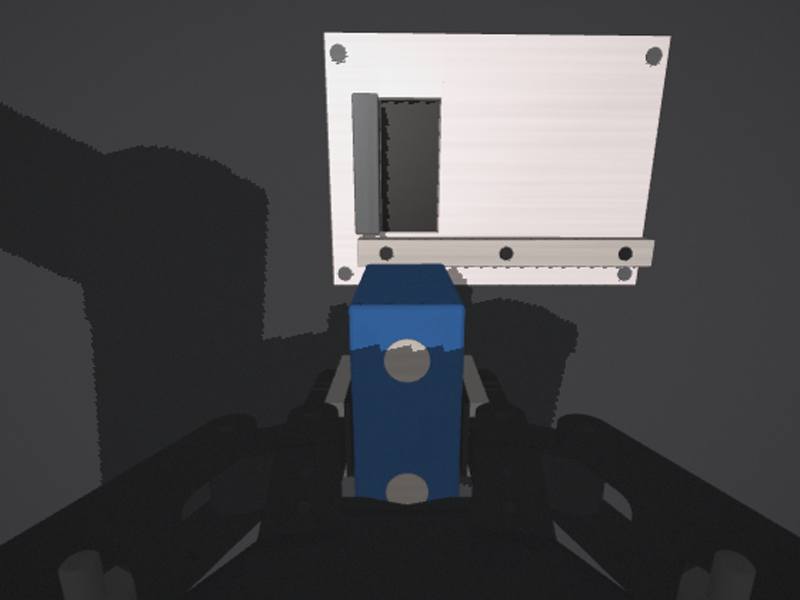

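The view is clear. In the 800 px picture the pocket spans u 380–440 and v 97–232, the rest's inner edge is at u≈379, the rail's inner edge at v≈239, and the held block's dots are at (407,361) and (407,490). Next I'll refine these edges numerically.

```bash
cat > e.py <<'E'
from h import *
z=np.load('w3.npz');C=[z[k] for k in('im','d','K','R','c')]
g=cv2.GaussianBlur(cv2.cvtColor(C[0],cv2.COLOR_RGB2GRAY).astype(np.float32),(0,0),.7)
def edge(p0,p1,zz,w=4):
    p0,p1=[np.array(p)/1.4286-.15 for p in(p0,p1)]
    d=(p1-p0)/np.linalg.norm(p1-p0);n=np.array([-d[1],d[0]]);o=[]
    t=np.arange(-w,w+.01,.1)
    for s in np.linspace(.12,.88,25):
        q=(p0+s*(p1-p0)+t[:,None]*n).astype(np.float32)
        v=cv2.remap(g,q[:,0].reshape(1,-1),q[:,1].reshape(1,-1),cv2.INTER_LINEAR)[0]
        gr=np.abs(np.gradient(v));k=gr.argmax();gr=gr*(np.abs(np.arange(len(t))-k)<15);o.append(p0+s*(p1-p0)+(gr*t).sum()/gr.sum()*n)
    W=plane(C,np.array(o),zz)[:,:2]*1000
    vx,vy,x,y=cv2.fitLine(W.astype(np.float32),cv2.DIST_HUBER,0,.01,.01).ravel()
    return np.array([x,y]),np.degrees(np.arctan2(vy,vx))%180
L={'plate+y':((324,33),(670,37),.012),'plate-x':((324,33),(333,284),.012),'plate+x':((670,37),(645,215),.012),
'pk+x':((440,97),(438,232),.012),'pk+y':((385,97),(440,98),.012),'rest_in':((379,95),(380,234),.030),'rest_out':((352,94),(356,232),.030),
'rail_in':((400,239),(652,239),.027),'rail_end':((654,240),(651,265),.027),'rail_out':((480,266),(640,267),.027)}
R={k:edge(*v) for k,v in L.items()}
a=np.radians(np.mean([(R[k][1]+90)%180-90 for k in('plate+y','rail_in')]))
print('yaw',np.degrees(a));ex=np.array([np.cos(a),np.sin(a)]);ey=np.array([-ex[1],ex[0]])
for k,(p,an) in R.items(): print(k,'ang %.1f'%an,'x %.1f y %.1f'%(p@ex,p@ey))
zt=.142-.026+.06
D=[]
for u in((407,361),(407,490)):
    q=np.array(u)/1.4286; print('dot',plane(C,q,zt)[0]*1000)
np.save('ex.npy',np.array([ex,ey]))
E
python3 e.py
```

```text
yaw -13.285888
plate+y ang 166.7 x 503.4 y 211.7
plate-x ang 76.8 x 400.5 y 147.9
plate+x ang 76.7 x 590.4 y 164.7
pk+x ang 76.5 x 464.7 y 144.2
pk+y ang 166.6 x 450.3 y 179.6
rest_in ang 76.6 x 429.8 y 134.5
rest_out ang 76.7 x 416.2 y 140.8
rail_in ang 166.8 x 509.1 y 103.5
rail_end ang 76.6 x 589.8 y 94.4
rail_out ang 166.7 x 542.4 y 85.6
dot [451.37804578 -15.89168997 176.        ]
dot [442.4974454  -54.20932918 176.        ]
```

```bash
python3 -m pendant '[[[3,10,0],0,-0.6],[[4,15,0],0,-0.6],[[4,15,0],0,-0.6],[[4,14,0],0,-0.6],[[3,10,0],0,-0.6],[[2,6,0],0,-0.6],[[0,0,0],0,-0.6]]';python3 -m pendant '[[[0,0,-8],0,-0.6],[[0,0,-12],0,-0.6],[[0,0,-12],0,-0.6],[[0,0,-12],0,-0.6],[[0,0,-12],0,-0.6],[[0,0,-8],0,-0.6],[[0,0,-4],0,-0.6],[[0,0,0],0,-0.6]]'
```

```text
time_s: 10.75
position: [0.4665, 0.0397, 0.1412]
tool_rot: [[0.226, 0.974, 0.015], [0.974, -0.226, -0.006], [-0.003, 0.016, -1.0]]
ft_force: [0.1, 0.0, -4.3]
grip_width: 0.0299
time_s: 11.75
position: [0.4661, 0.0386, 0.0676]
tool_rot: [[0.227, 0.974, 0.014], [0.974, -0.227, -0.006], [-0.003, 0.015, -1.0]]
ft_force: [-0.1, -0.0, -4.1]
grip_width: 0.0297
```

```bash
python3 -m pendant '[[[0,-2,0],0,-0.6],[[0,-2,-6],0,-0.6],[[0,0,-8],0,-0.6],[[0,0,-6],0,-0.6],[[0,0,0],0,-0.6]]';python3 w.py w4;python3 - <<'E'
import cv2
im=cv2.imread('pics/w4.png');cv2.imwrite('pics/w4b.png',cv2.resize(im,(800,600),interpolation=cv2.INTER_CUBIC))
E
```

```text
time_s: 12.38
position: [0.4665, 0.0342, 0.0467]
tool_rot: [[0.227, 0.974, 0.015], [0.974, -0.227, -0.007], [-0.003, 0.016, -1.0]]
ft_force: [0.3, 0.9, -3.4]
grip_width: 0.0295
[0.48021905 0.09921924 0.18864452]
```

View pics/w4b.png

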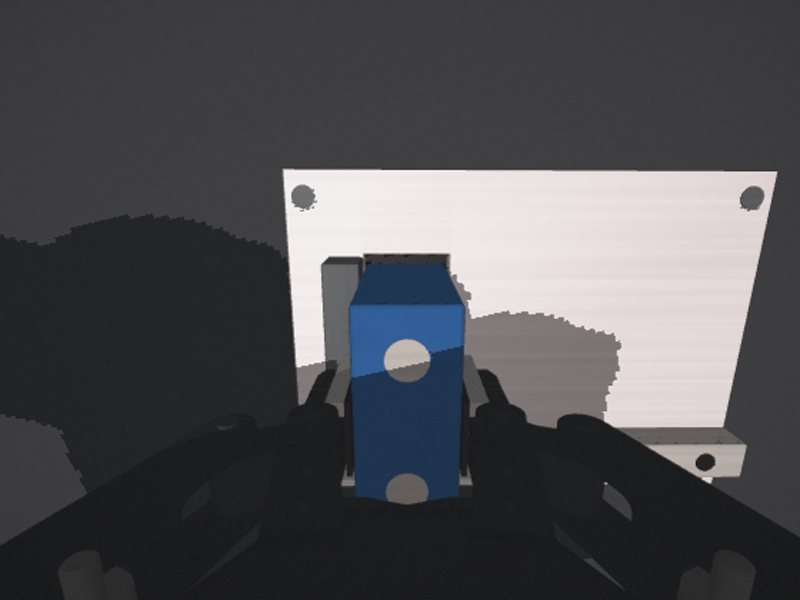

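The block's lower front edge is at u 369–443, v 264, and the pocket's +y rim is at u 364–450, v 254.

Run:
```python
from h import *
z=np.load('w4.npz');C=[z[k] for k in('im','d','K','R','c')];e=np.load('ex.npy')
for n,u,zz in [('blk L',(369,264),.0207),('blk R',(443,264),.0207),('pk L',(364,254),.012),('pk R',(450,254),.012)]:
    print(n,np.round(e@(plane(C,np.array(u)/1.4286-.15,zz)[0,:2]*1000),1))
```

```text
blk L [433.2 177. ]
blk R [461.4 177. ]
pk L [430.7 179.5]
pk R [465.  179.5]
```

```bash
python3 -m pendant '[[[0,0,-5],0,-0.6],[[0,0,-4],0,-0.6],[[0,0,-4],0,-0.6],[[0,0,-3],0,-0.6],[[0,0,0],0,-0.6]]'
```

```text
time_s: 13.05
position: [0.4669, 0.0342, 0.0301]
tool_rot: [[0.227, 0.974, 0.016], [0.974, -0.227, -0.007], [-0.003, 0.017, -1.0]]
ft_force: [-0.1, 0.8, -3.8]
grip_width: 0.0294
```

```bash
python3 -m pendant '[[[0,0,-1],0,-0.6],[[0,0,0],0,0.2],[[0,0,0],0,0.2],[[0,0,0],0,0.2]]';python3 -m pendant '[[[0,0,8],0,0.2],[[0,0,12],0,0.2],[[0,0,14],0,0.2],[[0,0,14],0,0.2],[[0,0,14],0,0.2],[[0,0,14],0,0.2],[[0,0,8],0,0.2],[[0,0,0],0,0.2],[[0,0,0],0,0.2]]';python3 w.py w5;python3 - <<'E'
from h import *
z=np.load('w5.npz');C=[z[k] for k in('im','d','K','R','c')];e=np.load('ex.npy')
im=C[0];H,S,V=cv2.split(cv2.cvtColor(im,cv2.COLOR_RGB2HSV));P=cloud(C)
m=((H>100)&(H<130)&(S>100)&(V>40)).astype(np.uint8)
m2=((np.abs(P[...,2]-.063)<.008)&(cv2.dilate(m,np.ones((9,9)))>0)).astype(np.uint8)
for c in cv2.findContours(m2,cv2.RETR_EXTERNAL,cv2.CHAIN_APPROX_NONE)[0]:
    if cv2.contourArea(c)<300: continue
    mm=np.zeros(m2.shape,np.uint8);cv2.drawContours(mm,[c],-1,1,-1);mm=cv2.erode(mm,np.ones((7,7)))
    Q=P[mm>0];Q=Q[~np.isnan(Q[:,2])];A=np.c_[Q[:,:2],np.ones(len(Q))];f=np.linalg.lstsq(A,Q[:,2],rcond=None)[0]
    r=cv2.minAreaRect(plane(C,c[:,0],.064)[:,:2].astype(np.float32)*1000); print('top',np.round(r[0],1),np.round(r[1],1),round(r[2],2),'loc',e@r[0],'z',np.median(Q[:,2]),'slope',f[:2])
E
```

```text
time_s: 13.55
position: [0.4679, 0.0341, 0.0308]
tool_rot: [[0.227, 0.974, 0.019], [0.974, -0.227, -0.008], [-0.003, 0.021, -1.0]]
ft_force: [0.2, 0.6, 0.2]
grip_width: 0.0514
time_s: 14.68
position: [0.468, 0.0341, 0.1223]
tool_rot: [[0.227, 0.974, 0.023], [0.974, -0.227, -0.008], [-0.003, 0.025, -1.0]]
ft_force: [-0.1, -0.2, -0.7]
grip_width: 0.0508
[0.48056346 0.09932314 0.26422537]
top [468.6  36.9] [69.9 29.7] 76.87 loc [447.57739746 143.57381952] z 0.06359615592001125 slope [2.65935023e-03 9.88682403e-05]
```

View pics/w5.png

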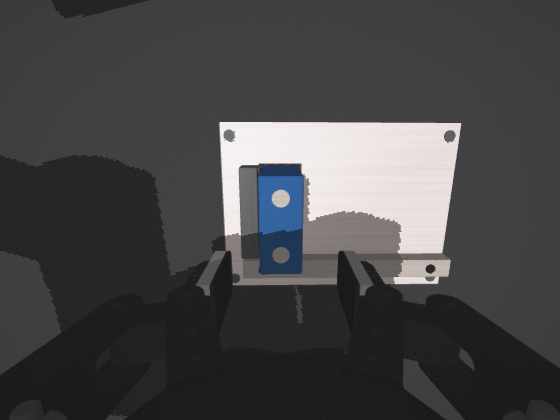

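The stop block is seated. Its top is at z 0.0636 and level, and its centre is about 1.5 mm from the pocket centre. Next, the square.

```bash
python3 -m pendant '[[[0,-10,10],0,0.4],[[2,-20,10],-0.1,0.4],[[3,-30,10],-0.1,0.4],[[3,-35,10],-0.1,0.4],[[3,-35,5],-0.1,0.4],[[3,-35,0],-0.12,0.4],[[3,-35,0],-0.12,0.4],[[3,-35,0],-0.12,0.4],[[3,-35,0],-0.12,0.4],[[3,-35,0],-0.12,0.4],[[2,-25,0],-0.12,0.4],[[0,-12,0],0,0.4]]';python3 -m pendant '[[[0,-10,0],-0.06,0.4],[[0,0,0],0,0.4],[[0,0,0],0,0.4]]';python3 w.py w6
```

```text
time_s: 16.23
position: [0.4933, -0.3254, 0.1725]
tool_rot: [[0.983, 0.184, 0.001], [0.184, -0.983, -0.024], [-0.003, 0.024, -1.0]]
ft_force: [-0.3, 1.2, 0.2]
grip_width: 0.0596
time_s: 16.6
position: [0.4925, -0.3357, 0.1727]
tool_rot: [[0.991, 0.131, -0.001], [0.131, -0.991, -0.023], [-0.004, 0.023, -1.0]]
ft_force: [1.1, -0.1, 0.1]
grip_width: 0.0596
[ 0.55842787 -0.3235817   0.31462664]
```

View pics/w6.png

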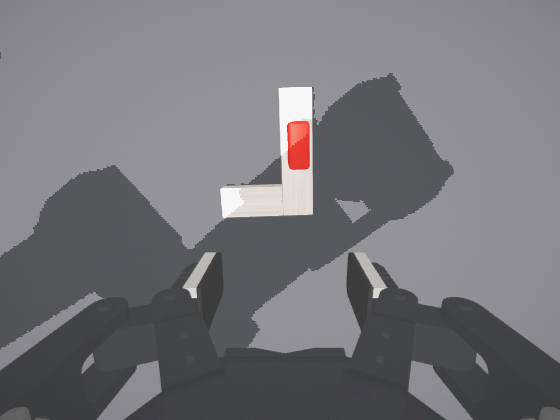

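The square is in clear view: outer corner near (313,214), handle at (299,146).

Run:
```python
from h import *
z=np.load('w6.npz');C=[z[k] for k in('im','d','K','R','c')]
im=C[0];H,S,V=cv2.split(cv2.cvtColor(im,cv2.COLOR_RGB2HSV));P=cloud(C)
red=((H<8)|(H>172))&(S>120)&(V>50)
m=(red&(np.abs(P[...,2]-.05)<.006)).astype(np.uint8)
c=max(cv2.findContours(m,0,cv2.CHAIN_APPROX_NONE)[0],key=cv2.contourArea)
r=cv2.minAreaRect(plane(C,c[:,0],.05)[:,:2].astype(np.float32)*1000);print('handle',r)
w=((np.abs(P[...,2]-.015)<.005)|red).astype(np.uint8);w[250:]=0
w=cv2.morphologyEx(w,cv2.MORPH_OPEN,np.ones((3,3)))
c=max(cv2.findContours(w,0,cv2.CHAIN_APPROX_NONE)[0],key=cv2.contourArea)
W=plane(C,c[:,0],.015)[:,:2].astype(np.float32)*1000
r=cv2.minAreaRect(W);print('sq',r,cv2.boxPoints(r).tolist())
a=np.radians(r[2] if r[2]<45 else r[2]-90);R=np.array([[np.cos(a),-np.sin(a)],[np.sin(a),np.cos(a)]])
L=W@R;cor=R@np.array([L[:,0].min(),L[:,1].min()]);print('yaw',np.degrees(a),'corner',cor,'pred handle',cor+R@[70,15],'ext',np.ptp(L,axis=0))
```

```text
handle ((546.9210205078125, -343.0872497558594), (39.07342529296875, 17.440753936767578), 10.825643539428711)
sq ((532.2242431640625, -315.71435546875), (119.74464416503906, 89.01957702636719), 8.88766098022461) [[466.19415283203125, -280.9891052246094], [479.94744873046875, -368.9398498535156], [598.2543334960938, -350.4396057128906], [584.5010375976562, -262.4888610839844]]
yaw 8.88766098022461 corner [ 479.94742232 -368.93985009] pred handle [ 546.78947928 -343.30511934] ext [119.7446584   89.01958074]
```

```bash
python3 -m pendant '[[[8,-1,0],0.024,0.4],[[12,-2,-8],0,0.4],[[12,-2,-12],0,0.4],[[12,-2,-14],0,0.4],[[8,-1,-14],0,0.4],[[2,0,-14],0,0.4],[[0,0,-14],0,0.4],[[0,0,-12],0,0.4],[[0,0,-10],0,0.4],[[0,0,-6],0,0.4],[[0,0,0],0,0.4]]'
```

```text
time_s: 18.02
position: [0.55, -0.3427, 0.06]
tool_rot: [[0.987, 0.159, -0.002], [0.159, -0.987, -0.022], [-0.005, 0.021, -1.0]]
ft_force: [-0.5, 0.4, -0.2]
grip_width: 0.06
```

```bash
python3 -m pendant '[[[-2,0,-7],0,0.4],[[-1,0,-9],0,0.4],[[0,0,-9],0,0.4],[[0,0,-7],0,0.4],[[0,0,-5],0,0.4],[[0,0,0],0,0.4]]';python3 -m pendant '[[[0,0,0],0,-1],[[0,0,0],0,-1],[[0,0,0],0,-1],[[0,0,0],0,-1],[[0,0,0],0,-1]]' 80
```

```text
time_s: 18.77
position: [0.5469, -0.3429, 0.0209]
tool_rot: [[0.987, 0.159, -0.001], [0.159, -0.987, -0.022], [-0.005, 0.022, -1.0]]
ft_force: [-0.3, 0.9, 0.5]
grip_width: 0.0599
time_s: 19.4
position: [0.5472, -0.3431, 0.0223]
tool_rot: [[0.987, 0.159, 0.0], [0.159, -0.987, -0.023], [-0.004, 0.023, -1.0]]
ft_force: [0.5, 0.2, 0.7]
grip_width: 0.0163
```

```bash
python3 -m pendant '[[[0,0,6],0,-1],[[0,0,12],0,-1],[[0,0,15],0,-1],[[0,0,15],0,-1],[[0,0,12],0,-1],[[0,0,6],0,-1],[[0,0,0],0,-1]]';python3 -m pendant '[[[1,12,0],0,-1],[[2,22,0],-0.04,-1],[[2,28,0],-0.05,-1],[[2,32,0],-0.05,-1],[[2,34,0],-0.05,-1],[[2,34,0],-0.05,-1],[[2,34,0],-0.05,-1],[[2,34,0],-0.05,-1],[[2,32,0],-0.04,-1],[[2,28,0],0,-1],[[1,22,0],0,-1],[[1,12,0],0,-1]]';python3 -m pendant '[[[0,6,0],0,-1],[[0,0,0],0,-1],[[0,0,0],0,-1]]'
```

```text
time_s: 20.27
position: [0.5469, -0.3427, 0.0926]
tool_rot: [[0.987, 0.159, -0.0], [0.159, -0.987, -0.023], [-0.004, 0.023, -1.0]]
ft_force: [-0.4, -0.5, -4.7]
grip_width: 0.0169
time_s: 21.78
position: [0.563, 0.0005, 0.0868]
tool_rot: [[0.973, -0.229, -0.018], [-0.229, -0.973, -0.013], [-0.015, 0.017, -1.0]]
ft_force: [-0.7, 0.1, -4.3]
grip_width: 0.0169
time_s: 22.15
position: [0.5627, 0.0066, 0.0864]
tool_rot: [[0.973, -0.228, -0.019], [-0.229, -0.973, -0.014], [-0.015, 0.018, -1.0]]
ft_force: [-1.2, -0.9, -5.1]
grip_width: 0.0169
```

```bash
python3 w.py w7
python3 - <<'E'
from h import *
z=np.load('w7.npz');C=[z[k] for k in('im','d','K','R','c')];e=np.load('ex.npy');P=cloud(C)
Q=P@np.r_[np.c_[e,[0,0]],[[0,0,1]]].T*1000
print(np.round(e@[562.7,6.6],1))
# square top surface points
zt=86.4-22+15
m=(np.abs(Q[...,2]-zt)<9);m&=(Q[...,0]>460)&(Q[...,0]<620)&(Q[...,1]>100)&(Q[...,1]<240)
q=Q[m];f=np.linalg.lstsq(np.c_[q[:,:2],np.ones(len(q))],q[:,2],rcond=None)[0];print('slopes',f,len(q),np.nanpercentile(q,[1,99],axis=0))
E
```

```text
[ 0.63011807 -0.00607873  0.22755423]
[546.1 135.7]
slopes [-1.18124133e-02 -1.06480600e-02  8.72612893e+01] 5447 [[491.87781213 121.73747994  74.68503754]
 [595.32692052 208.42671173  86.05145981]]
```

View pics/w7.png

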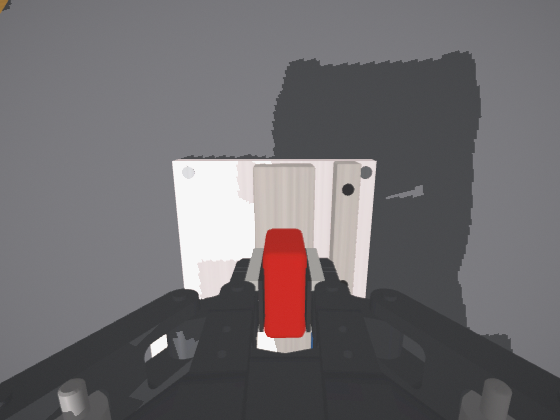

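The square is held in line with the fixture, with its long leg at (283,200) parallel to the rail at (345,210), both legs clear of rail and stop, and a tilt of about 0.015. Now I'll lower it.

```bash
python3 -m pendant '[[[0,0,-6],0,-1],[[0,0,-10],0,-1],[[0,0,-10],0,-1],[[0,0,-8],0,-1],[[0,0,-6],0,-1],[[0,0,-4],0,-1],[[0,0,0],0,-1]]'
```

```text
time_s: 23.08
position: [0.5625, 0.0056, 0.0385]
tool_rot: [[0.973, -0.23, -0.02], [-0.23, -0.973, -0.014], [-0.016, 0.018, -1.0]]
ft_force: [-0.4, 0.7, -4.7]
grip_width: 0.0166
```

```bash
python3 -m pendant '[[[0,0,-2],0,-1],[[0,0,-2],0,-1],[[0,0,0],0,-1]]';python3 -m pendant '[[[0,0,-1.5],0,-1],[[0,0,0],0,-1]]';python3 -m pendant '[[[0,0,-1.5],0,-1],[[0,0,0],0,-1]]'
```

```text
time_s: 23.45
position: [0.5628, 0.0056, 0.0348]
tool_rot: [[0.973, -0.23, -0.019], [-0.23, -0.973, -0.014], [-0.015, 0.018, -1.0]]
ft_force: [-0.3, -0.4, -4.4]
grip_width: 0.0166
time_s: 23.7
position: [0.563, 0.0055, 0.0342]
tool_rot: [[0.973, -0.23, -0.018], [-0.23, -0.973, -0.014], [-0.014, 0.018, -1.0]]
ft_force: [-0.2, -0.4, -3.6]
grip_width: 0.0167
time_s: 23.95
position: [0.563, 0.0055, 0.0341]
tool_rot: [[0.973, -0.23, -0.017], [-0.23, -0.973, -0.014], [-0.013, 0.018, -1.0]]
ft_force: [0.8, -0.0, -4.1]
grip_width: 0.0167
```

```bash
python3 -m pendant '[[[-2,-3,-1],0,-1],[[-3,-4,-1],0,-1],[[-3,-4,-1],0,-1],[[-2,-3,-1],0,-1],[[0,0,-1],0,-1]]';python3 - <<'E'
from h import *
s=env.observe();e=np.load('ex.npy');print(e@(s['position'][:2]*1000)-[532.3,117.5])
E
```

```text
time_s: 24.58
position: [0.5577, -0.0072, 0.0337]
tool_rot: [[0.973, -0.232, -0.001], [-0.232, -0.973, -0.011], [0.001, 0.011, -1.0]]
ft_force: [-5.3, -1.3, 13.2]
grip_width: 0.0168
[12.12486092  3.66780826]
```

```bash
python3 -m pendant '[[[-4,0,0],0,-1],[[-4,0,0],0,-1],[[-4,0,0],0,-1],[[-2,-2,0],0,-1]]';cat > s.py <<'E'
from h import *
s=env.observe();e=np.load('ex.npy');print(e@(s['position'][:2]*1000)-[532.3,117.5],'f',e@s['ft_force'][:2],s['ft_force'][2],'yaw',np.degrees(np.arctan2(s['tool_rot'][1][0],s['tool_rot'][0][0])))
E
python3 s.py
```

```text
time_s: 25.08
position: [0.5447, -0.0096, 0.0342]
tool_rot: [[0.972, -0.234, 0.003], [-0.234, -0.972, -0.01], [0.006, 0.009, -1.0]]
ft_force: [9.5, 11.0, 0.4]
grip_width: 0.0168
[-0.01189668 -1.70616323] f [ 6.69720306 12.87419378] 0.36582085450107826 yaw -13.50491828429795
```

```bash
for i in 1; do python3 -m pendant '[[[-3,-1,-1],0,-1],[[-3,-1,-1],0,-1]]'; python3 s.py; python3 -m pendant '[[[-3,-1,-1],0,-1],[[-3,-1,-1],0,-1]]'; python3 s.py; done
```

```text
time_s: 25.32
position: [0.5446, -0.0097, 0.0345]
tool_rot: [[0.972, -0.234, 0.02], [-0.234, -0.972, -0.007], [0.021, 0.002, -1.0]]
ft_force: [13.1, 11.0, 5.9]
grip_width: 0.0171
[-0.01827558 -1.76949262] f [10.22251742 13.66745388] 5.926019451969107 yaw -13.54628615575954
time_s: 25.58
position: [0.5443, -0.0097, 0.0354]
tool_rot: [[0.972, -0.234, 0.035], [-0.234, -0.972, -0.004], [0.035, -0.004, -0.999]]
ft_force: [11.9, 11.2, 7.1]
grip_width: 0.0167
[-0.2974205  -1.83890482] f [ 8.98206806 13.63919869] 7.0959446510597 yaw -13.524570355086034
```

```bash
python3 -m pendant '[[[0.5,0,-3],0,-1],[[0.5,0,-3],0,-1]]'; python3 s.py; python3 -m pendant '[[[0,0,-3],0,-1],[[0,0,-3],0,-1]]'; python3 s.py
```

```text
time_s: 25.82
position: [0.5458, -0.0093, 0.0334]
tool_rot: [[0.972, -0.232, 0.038], [-0.232, -0.973, -0.005], [0.038, -0.004, -0.999]]
ft_force: [-8.4, 5.1, 32.1]
grip_width: 0.0168
[ 1.07956218 -1.1341743 ] f [-9.31866066  3.05166693] 32.086048278865135 yaw -13.402154212199664
time_s: 26.08
position: [0.5459, -0.0094, 0.0334]
tool_rot: [[0.972, -0.23, 0.042], [-0.23, -0.973, -0.007], [0.042, -0.003, -0.999]]
ft_force: [-8.2, 2.3, 33.3]
grip_width: 0.0163
[ 1.15499938 -1.16369342] f [-8.50863348  0.36099879] 33.30687389163663 yaw -13.290952461752767
```

```bash
cat > t.py <<'E'
from h import *
C=cam('wrist');save('w8.png',C[0]);e=np.load('ex.npy');P=cloud(C)
Q=P@np.r_[np.c_[e,[0,0]],[[0,0,1]]].T*1000
def pl(n,x0,x1,y0,y1,z0,z1):
    m=(Q[...,0]>x0)&(Q[...,0]<x1)&(Q[...,1]>y0)&(Q[...,1]<y1)&(Q[...,2]>z0)&(Q[...,2]<z1)
    q=Q[m]
    if len(q)<50: print(n,len(q));return
    c=q.mean(0);f=np.linalg.lstsq(np.c_[q[:,:2]-c[:2],np.ones(len(q))],q[:,2],rcond=None)[0];print(n,len(q),'centre',np.round(c,1),'slope',np.round(f[:2],4),'range',np.round(np.percentile(q,[1,99],axis=0),1).tolist())
pl('sq leg',555,580,106,128,20,40)
pl('sq short',464,490,150,190,20,40)
pl('plate',540,588,145,205,6,18)
pl('rail top',540,588,86,100,22,34)
pl('stop top',430,465,105,182,55,75)
E
python3 t.py
```

```text
sq leg 2224 centre [567.7 117.   26.5] slope [-0.0029 -0.0029] range [[555.2, 106.2, 25.1], [579.6, 127.8, 28.0]]
sq short 187 centre [484.9 185.9  26.5] slope [0.0204 0.0038] range [[479.0, 181.5, 25.2], [489.9, 189.8, 27.8]]
plate 9556 centre [564.7 175.   11.5] slope [0.0024 0.0008] range [[540.5, 145.6, 10.1], [587.5, 204.4, 13.0]]
rail top 2666 centre [564.8  93.   26.6] slope [ 0.0026 -0.0033] range [[540.6, 86.2, 25.2], [587.7, 99.8, 28.2]]
stop top 0
```

View pics/w8.png

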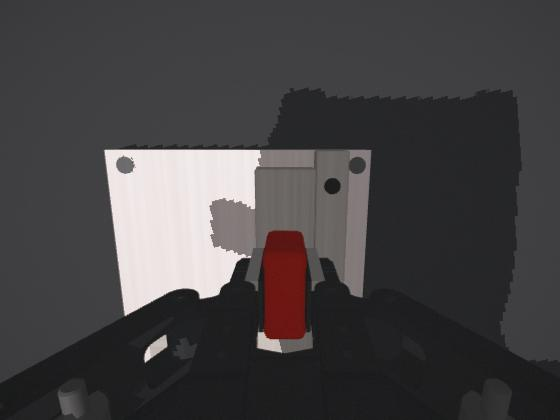

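The picture and depth show the square flat on the plate (slope under 0.003), with its long leg against the rail at (315,215). Only the tool has tilted slightly in the grip. I'll tighten the grip and push into the corner with a light downward force.

```bash
python3 -m pendant '[[[0,0,0],0,-1],[[-1,-1,0],0,-1]]' 120; python3 s.py; python3 -m pendant '[[[-3,-2,-1],0,-1]]'; python3 s.py;  python3 -m pendant '[[[-3,-2,-1],0,-1]]'; python3 s.py; python3 t.py | head -2
```

```text
time_s: 26.38
position: [0.5453, -0.0094, 0.0345]
tool_rot: [[0.972, -0.23, 0.045], [-0.23, -0.973, -0.006], [0.045, -0.005, -0.999]]
ft_force: [10.6, 11.6, -5.1]
grip_width: 0.0163
[ 0.59329113 -1.36719648] f [ 7.70337344 13.70203942] -5.071115141980599 yaw -13.28540198335044
time_s: 26.5
position: [0.5453, -0.0096, 0.0345]
tool_rot: [[0.972, -0.23, 0.053], [-0.23, -0.973, -0.002], [0.052, -0.01, -0.999]]
ft_force: [17.8, 21.3, 7.0]
grip_width: 0.0159
[ 0.61098552 -1.55781877] f [12.4761751  24.83570656] 6.958803118905018 yaw -13.343965661075748
time_s: 26.62
position: [0.5454, -0.0096, 0.0346]
tool_rot: [[0.971, -0.231, 0.061], [-0.231, -0.973, 0.001], [0.059, -0.015, -0.998]]
ft_force: [14.6, 17.4, 5.3]
grip_width: 0.0159
[ 0.68893446 -1.531505  ] f [10.22460366 20.25618415] 5.315517451472287 yaw -13.380714190508137
sq leg 2211 centre [567.6 117.   28. ] slope [0.0171 0.0134] range [[555.2, 106.3, 26.5], [579.7, 127.8, 29.4]]
sq short 205 centre [484.6 185.4  27.7] slope [0.0365 0.0264] range [[478.5, 180.9, 26.7], [489.7, 189.6, 28.9]]
```

```bash
cat > u.py <<'E'
from h import *
C=cam('wrist');e=np.load('ex.npy');save('w9.png',C[0])
g=cv2.GaussianBlur(cv2.cvtColor(C[0],cv2.COLOR_RGB2GRAY).astype(np.float32),(0,0),.8)
M=lambda p:np.r_[e.T@p[:2],p[2]]/1000
def px(p):
    q=C[3].T@(M(np.array(p,float))-C[4]);q=C[2]@(q/q[2]);return q[:2]
def scan(n,p0,dirv,w,zz,across,span):
    best=[]
    for s in np.linspace(-span,span,15):
        P=[np.array([*(np.array(p0)+t*np.array(dirv)+s*np.array(across)),zz]) for t in np.arange(-w,w,.25)]
        q=np.array([px(p) for p in P],np.float32)
        v=cv2.remap(g,q[:,:1],q[:,1:],cv2.INTER_LINEAR).ravel();d=np.abs(np.gradient(v));best.append((np.arange(-w,w,.25)[d.argmax()],d.max()))
    b=np.array(best);print(n,'offset med %.2f'%np.median(b[:,0]),np.round(np.percentile(b[:,0],[20,80]),1),'contrast %.1f'%np.median(b[:,1]))
scan('leg end x (ref 582.3)',(582.3,117),(1,0),7,27,(0,1),9)
scan('plate end x (ref 590.6)',(590.6,160),(1,0),4,12,(0,1),20)
scan('leg +y side (ref 132)',(565,132),(0,1),7,27,(1,0),10)
scan('short leg +y end (ref 192)',(484,192),(0,1),8,27,(1,0),5)
E
python3 u.py; python3 s.py
```

```text
leg end x (ref 582.3) offset med 0.00 [0.  0.3] contrast 9.5
plate end x (ref 590.6) offset med 0.00 [-0.2  0. ] contrast 34.0
leg +y side (ref 132) offset med -0.50 [-1.  -0.4] contrast 20.0
short leg +y end (ref 192) offset med -0.75 [-4.3  1.2] contrast 21.4
[ 0.64457152 -1.52779597] f [11.2702434 20.5479749] 3.209638896350598 yaw -13.375081322807347
```

Run:
```python
from h import *
a=cam('top');b=cam('scene')
A=cv2.resize(a[0][150:265,215:315],None,fx=4,fy=4,interpolation=cv2.INTER_CUBIC)
B=cv2.resize(b[0][170:255,255:350],None,fx=4,fy=4,interpolation=cv2.INTER_CUBIC)
h=max(A.shape[0],B.shape[0]);f=lambda x:np.vstack([x,np.zeros((h-x.shape[0],x.shape[1],3),np.uint8)])
save('v.png',np.hstack([f(A),f(B)]))
```

```text
(no output)
```

View pics/v.png

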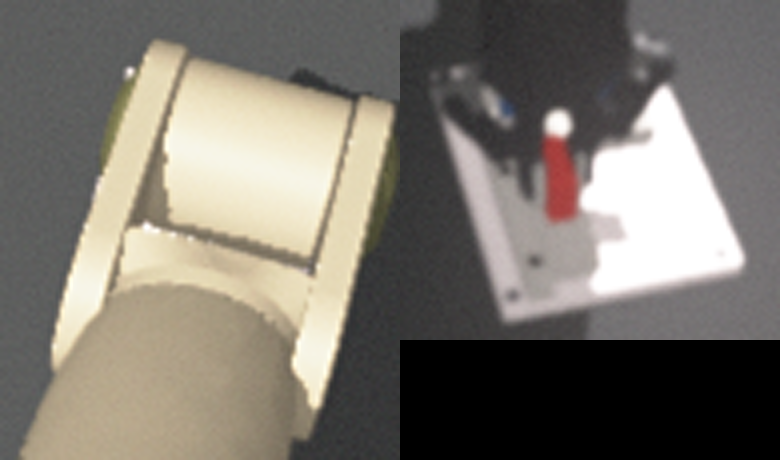

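The square's far end is at x' 582.3, so its corner is about at the nominal stop face. However, much of the x force could be rail friction, because the stop should have slid back under 10 N. I'll unload y and push along x only.

```bash
python3 -m pendant '[[[0.3,1.2,-0.5],0,-1],[[-1.7,0.4,-0.5],0,-1]]';python3 s.py; python3 -m pendant '[[[-2,0.5,-0.5],0,-1],[[-2,0.5,-0.5],0,-1]]';python3 s.py;python3 u.py; python3 t.py|head -2
```

```text
time_s: 27.08
position: [0.5455, -0.0089, 0.035]
tool_rot: [[0.972, -0.228, 0.064], [-0.228, -0.974, -0.002], [0.063, -0.013, -0.998]]
ft_force: [6.3, -0.1, 8.9]
grip_width: 0.0159
[ 0.61075898 -0.75938433] f [6.10778718 1.36682458] 8.913685318725388 yaw -13.21005577604377
time_s: 27.32
position: [0.545, -0.009, 0.036]
tool_rot: [[0.971, -0.228, 0.074], [-0.228, -0.974, -0.004], [0.073, -0.013, -0.997]]
ft_force: [7.8, 1.1, 4.7]
grip_width: 0.0162
[ 0.20639164 -0.98330166] f [7.30826697 2.82020816] 4.7144314821616815 yaw -13.229764472493558
leg end x (ref 582.3) offset med -0.50 [-0.5  0.1] contrast 9.0
plate end x (ref 590.6) offset med 0.00 [0. 0.] contrast 40.0
leg +y side (ref 132) offset med 0.25 [0.  0.2] contrast 24.0
short leg +y end (ref 192) offset med -0.75 [-5.1  1.4] contrast 18.2
sq leg 2216 centre [567.7 117.   30.1] slope [0.0361 0.0073] range [[555.3, 106.2, 28.6], [579.7, 127.7, 31.7]]
sq short 200 centre [484.  185.7  27.7] slope [0.065  0.0253] range [[477.7, 181.2, 26.4], [489.6, 189.7, 29.0]]
```

```bash
python3 -m pendant '[[[0.5,0.5,0],0,-1],[[0,0,0],0,0.2],[[0,0,0],0,0.2],[[0,0,0],0,0.2]]';python3 s.py; python3 u.py; python3 t.py|head -2
```

```text
time_s: 27.92
position: [0.5438, -0.0087, 0.0347]
tool_rot: [[0.971, -0.227, 0.069], [-0.228, -0.974, -0.004], [0.068, -0.012, -0.998]]
ft_force: [0.6, 0.7, -0.4]
grip_width: 0.0514
[-1.07674023 -0.96045503] f [0.38558831 0.81666868] -0.3759743334946207 yaw -13.186507554125237
leg end x (ref 582.3) offset med 0.00 [0.  0.6] contrast 7.3
plate end x (ref 590.6) offset med 0.00 [0. 0.] contrast 34.5
leg +y side (ref 132) offset med 0.00 [0.  0.2] contrast 24.9
short leg +y end (ref 192) offset med -4.50 [-5.4  4.6] contrast 1.7
sq leg 2198 centre [567.7 117.   26.6] slope [ 0.0058 -0.0012] range [[555.2, 106.3, 25.1], [579.8, 127.9, 28.0]]
sq short 254 centre [473.7 176.   26.5] slope [0.004  0.0053] range [[464.2, 150.2, 25.2], [489.4, 189.9, 27.8]]
```

```bash
python3 -m pendant '[[[0,-0.5,0],0,-1],[[0,0,0],0,-1],[[0,0,0],0,-1],[[0,0,0],0,-1],[[0,0,0],0,-1]]' 100;python3 s.py; python3 -m pendant '[[[-2.3,0,-0.6],0,-1]]';python3 s.py; python3 u.py|head -1; python3 t.py|head -2;python3 s.py
```

```text
time_s: 28.65
position: [0.5439, -0.0091, 0.0351]
tool_rot: [[0.971, -0.227, 0.07], [-0.228, -0.974, -0.004], [0.069, -0.012, -0.998]]
ft_force: [0.0, 0.8, 0.5]
grip_width: 0.0164
[-0.86298886 -1.31737158] f [-0.15181132  0.81235879] 0.5217804115720444 yaw -13.192976392729355
time_s: 28.78
position: [0.5434, -0.0091, 0.0352]
tool_rot: [[0.971, -0.228, 0.075], [-0.228, -0.974, -0.005], [0.074, -0.013, -0.997]]
ft_force: [9.3, 3.9, 3.2]
grip_width: 0.0164
[-1.31345148 -1.51595308] f [8.19655883 5.91922084] 3.2359908226902925 yaw -13.224703795907057
leg end x (ref 582.3) offset med -0.50 [-0.5  1.1] contrast 7.8
sq leg 2199 centre [567.8 117.1  27. ] slope [0.0064 0.0096] range [[555.3, 106.3, 25.5], [580.0, 127.8, 28.5]]
sq short 220 centre [482.6 185.4  27.7] slope [-0.0038  0.0047] range [[476.5, 180.9, 26.4], [489.0, 189.9, 29.0]]
[-1.42819339 -1.48106752] f [5.33094886 4.10774002] 2.3451611709363687 yaw -13.220923823674212
```

```bash
cat > d.py <<'E'
from h import *
C=cam('wrist');e=np.load('ex.npy');P=cloud(C);Q=P@np.r_[np.c_[e,[0,0]],[[0,0,1]]].T*1000
m=(Q[...,1]>106)&(Q[...,1]<128)&(Q[...,2]>21)&(Q[...,2]<34)&(Q[...,0]>550)
print('leg end by depth',np.round(np.percentile(Q[m][:,0],[98,99.5,99.9]),1))
m=(Q[...,1]>88)&(Q[...,1]<98)&(Q[...,2]>21)&(Q[...,2]<34)&(Q[...,0]>550)
print('rail end by depth',np.round(np.percentile(Q[m][:,0],[98,99.5,99.9]),1))
E
python3 d.py; python3 -m pendant '[[[-3,0,-1.2],0,-1]]';python3 s.py;python3 d.py;python3 s.py; python3 -m pendant '[[[-3,0,-1.2],0,-1]]';python3 s.py;python3 d.py;python3 t.py|head -2
```

```text
leg end by depth [580.9 581.3 581.3]
rail end by depth [589.6 590.1 590.1]
time_s: 29.05
position: [0.5433, -0.0091, 0.0353]
tool_rot: [[0.97, -0.228, 0.082], [-0.229, -0.973, -0.005], [0.081, -0.014, -0.997]]
ft_force: [11.6, 4.6, 5.9]
grip_width: 0.0164
[-1.45431547 -1.54248653] f [10.23450509  7.17295556] 5.919679432018018 yaw -13.262384910476023
leg end by depth [580.4 580.9 581. ]
rail end by depth [589.6 590.2 590.2]
[-1.49563753 -1.55350854] f [8.74405895 6.20207262] 4.546737634249843 yaw -13.265482032525865
time_s: 29.22
position: [0.5432, -0.0091, 0.0357]
tool_rot: [[0.969, -0.229, 0.09], [-0.229, -0.973, -0.005], [0.089, -0.016, -0.996]]
ft_force: [9.4, 4.3, 7.2]
grip_width: 0.0163
[-1.53892306 -1.57068161] f [8.17114725 6.31555504] 7.15041048823717 yaw -13.301008117328124
leg end by depth [580.4 580.9 580.9]
rail end by depth [589.6 590.1 590.2]
sq leg 2197 centre [567.7 117.   27.9] slope [0.0151 0.017 ] range [[555.2, 106.2, 26.4], [579.9, 127.8, 29.4]]
sq short 223 centre [482.8 185.3  28. ] slope [0.0607 0.0478] range [[476.3, 180.8, 26.8], [488.9, 189.8, 29.3]]
```

The leg end is now at x' 581, so the square has moved the stop back by about 1.3 mm and it is stalled there. Contact is firm. I'll regrip once more so the square lies flat, then apply a single clean push.

```bash
python3 -m pendant '[[[0,0,-0.5],0,-1],[[0,0,0],0,0],[[0,0,0],0,0],[[0,0,0],0,0],[[0,0,-1.5],0,0],[[0,0,0],0,0]]';python3 s.py;python3 d.py; python3 t.py|head -2; python3 -m pendant '[[[0,0,0],0,-1],[[0,0,0],0,-1],[[0,0,0],0,-1],[[0,0,0],0,-1],[[0,0,0],0,-1]]' 80;python3 s.py
```

```text
time_s: 30.08
position: [0.5427, -0.0091, 0.0335]
tool_rot: [[0.969, -0.229, 0.09], [-0.229, -0.973, -0.005], [0.088, -0.015, -0.996]]
ft_force: [0.1, 0.2, 0.4]
grip_width: 0.0429
[-2.05995268 -1.67145372] f [0.06161094 0.25256149] 0.3766793330458445 yaw -13.293898682013852
leg end by depth [580.9 581.3 581.3]
rail end by depth [589.5 590.  590. ]
sq leg 2221 centre [567.7 116.9  26.5] slope [-0.0014  0.0006] range [[555.2, 106.2, 25.1], [579.9, 127.6, 27.9]]
sq short 223 centre [468.9 181.7  26.5] slope [ 0.0087 -0.0108] range [[464.1, 177.6, 25.3], [475.9, 187.8, 27.8]]
time_s: 30.8
position: [0.5428, -0.0089, 0.0339]
tool_rot: [[0.969, -0.229, 0.09], [-0.229, -0.973, -0.005], [0.089, -0.016, -0.996]]
ft_force: [-0.3, 0.5, 0.5]
grip_width: 0.0166
[-1.95189347 -1.39369471] f [-0.3917052   0.38336787] 0.4521304219196275 yaw -13.299851079507656
```

```bash
python3 -m pendant '[[[-2,-0.4,-1.2],0,-1]]';python3 s.py; python3 d.py;python3 t.py;python3 s.py; python3 t.py|head -2;python3 s.py
```

```text
time_s: 30.92
position: [0.5429, -0.009, 0.0339]
tool_rot: [[0.969, -0.229, 0.096], [-0.23, -0.973, -0.005], [0.094, -0.017, -0.995]]
ft_force: [8.1, 8.9, 11.6]
grip_width: 0.0164
[-1.90096621 -1.52717737] f [ 5.84189347 10.51704465] 11.558382741227168 yaw -13.33944221146213
leg end by depth [580.6 581.1 581.1]
rail end by depth [589.7 590.2 590.3]
sq leg 2191 centre [567.5 117.   26.8] slope [0.0003 0.0179] range [[555.2, 106.3, 25.3], [579.6, 127.8, 28.3]]
sq short 236 centre [483.4 185.2  27.9] slope [-0.0047  0.0068] range [[477.0, 180.0, 26.5], [489.3, 189.8, 29.2]]
plate 9374 centre [564.6 175.   11.5] slope [0.0023 0.0002] range [[540.5, 145.6, 10.1], [587.7, 204.5, 13.0]]
rail top 2667 centre [564.7  93.   26.6] slope [0.0009 0.0012] range [[540.6, 86.1, 25.0], [587.8, 99.9, 28.2]]
stop top 0
[-1.93097488 -1.49078635] f [5.05826996 7.1566399 ] 5.5388317992303016 yaw -13.32968979173571
sq leg 2183 centre [567.5 117.   26.8] slope [0.0011 0.0196] range [[555.2, 106.3, 25.4], [579.6, 127.8, 28.4]]
sq short 232 centre [483.5 185.1  27.9] slope [-0.0035  0.0022] range [[477.4, 180.2, 26.6], [489.3, 189.7, 29.3]]
[-1.9252844  -1.49730575] f [4.81056466 6.08354199] 6.4532253733868865 yaw -13.330037468737244
```

The y push is lifting the short leg slightly (slope 0.018). I'll regrip and repeat with more x push and less y push.

```bash
python3 -m pendant '[[[0,0,0],0,-1],[[0,0,0],0,0],[[0,0,0],0,0],[[0,0,0],0,0],[[0,0,0],0,-1],[[0,0,0],0,-1],[[0,0,0],0,-1],[[0,0,0],0,-1],[[0,0,0],0,-1]]' 80;python3 s.py; python3 -m pendant '[[[-3,0.5,-0.6],0,-1]]';python3 s.py; python3 d.py;python3 t.py|head -2;python3 s.py; python3 t.py|head -2;python3 s.py
```

```text
time_s: 32.2
position: [0.5424, -0.0089, 0.0337]
tool_rot: [[0.969, -0.229, 0.095], [-0.229, -0.973, -0.005], [0.093, -0.017, -0.995]]
ft_force: [1.3, 0.9, 0.6]
grip_width: 0.0169
[-2.38040489 -1.48803655] f [1.02067274 1.20432015] 0.5609258166367833 yaw -13.326184207192552
time_s: 32.33
position: [0.5416, -0.0087, 0.0339]
tool_rot: [[0.968, -0.229, 0.101], [-0.23, -0.973, -0.006], [0.099, -0.018, -0.995]]
ft_force: [9.7, 2.8, 2.9]
grip_width: 0.017
[-3.14171866 -1.52325696] f [8.80585934 4.9386721 ] 2.8502857902231398 yaw -13.35098920156943
leg end by depth [579.9 580.3 580.3]
rail end by depth [589.5 590.  590. ]
sq leg 2202 centre [567.6 117.   27.3] slope [0.0059 0.0189] range [[555.3, 106.3, 25.7], [579.7, 127.7, 28.7]]
sq short 244 centre [482.2 185.2  28.1] slope [0.023  0.0277] range [[476.0, 180.1, 26.8], [488.6, 189.9, 29.4]]
[-3.33663071 -1.51291436] f [6.47295093 3.3095663 ] 1.4704298741785902 yaw -13.347375892991286
sq leg 2198 centre [567.6 117.   27.3] slope [0.0069 0.0168] range [[555.3, 106.3, 25.8], [579.7, 127.7, 28.8]]
sq short 239 centre [482.2 185.1  28.1] slope [0.011  0.0077] range [[475.7, 180.2, 26.8], [488.2, 190.0, 29.4]]
[-3.33192281 -1.51993666] f [6.550127  2.8252028] 1.102275757221272 yaw -13.348484088959161
```

```bash
python3 -m pendant '[[[0,0,0],0,-1],[[0,0,0],0,0],[[0,0,0],0,0],[[0,0,0],0,0],[[0,0,0],0,-1],[[0,0,0],0,-1],[[0,0,0],0,-1],[[0,0,0],0,-1],[[0,0,0],0,-1]]' 25;python3 s.py; python3 t.py|head -2;python3 -m pendant '[[[-2.8,-0.2,-1.2],0,-1]]';python3 s.py; python3 d.py;python3 t.py|head -2;python3 s.py; python3 t.py|head -2;python3 s.py
```

```text
time_s: 33.6
position: [0.5408, -0.0085, 0.0336]
tool_rot: [[0.968, -0.229, 0.099], [-0.23, -0.973, -0.005], [0.098, -0.018, -0.995]]
ft_force: [0.4, 1.9, -0.2]
grip_width: 0.0178
[-4.03906389 -1.48900204] f [-0.05344032  1.95417547] -0.22888138612910092 yaw -13.342789414556396
sq leg 2237 centre [567.7 117.   26.8] slope [0.001  0.0168] range [[555.2, 106.3, 25.4], [579.9, 127.7, 28.3]]
sq short 229 centre [481.7 185.5  28. ] slope [-0.0073  0.0172] range [[475.5, 180.8, 26.7], [487.9, 189.9, 29.6]]
time_s: 33.78
position: [0.5407, -0.0086, 0.0336]
tool_rot: [[0.967, -0.23, 0.106], [-0.23, -0.973, -0.005], [0.105, -0.019, -0.994]]
ft_force: [13.5, 8.8, 8.0]
grip_width: 0.0176
[-4.05654778 -1.63649303] f [11.12459607 11.67091608] 7.971028946445127 yaw -13.39938757268277
leg end by depth [579.9 580.4 580.4]
rail end by depth [589.5 590.  590.1]
sq leg 2223 centre [567.7 117.   27.1] slope [0.0042 0.0265] range [[555.2, 106.3, 25.6], [579.9, 127.6, 28.6]]
sq short 230 centre [482.  185.3  28.3] slope [0.0474 0.0221] range [[475.8, 180.6, 27.0], [488.1, 189.7, 29.3]]
[-4.06780788 -1.5950996 ] f [8.31584237 8.22373337] 3.454520480606466 yaw -13.386190636420801
sq leg 2241 centre [567.7 117.   27.1] slope [0.0034 0.0259] range [[555.2, 106.3, 25.7], [579.9, 127.7, 28.6]]
sq short 230 centre [481.9 185.3  28.2] slope [-0.0026  0.0247] range [[475.8, 180.6, 27.1], [488.0, 189.9, 29.6]]
[-4.08973977 -1.57009667] f [8.19447087 8.69563776] 4.0904638681736145 yaw -13.381769631392679
```

Both forces are now solid (about 8 N each) and the stop is at its wall, but the square follows the tool's tilt about x at about 0.02. A firm downward press should turn tool and square flat together.

```bash
python3 -m pendant '[[[0.3,0.8,-2],0,-1],[[0.2,0.8,-3],0,-1],[[0.2,0.8,-3],0,-1],[[0.2,0.8,-3],0,-1],[[0.2,0.8,-3],0,-1]]' 80;python3 s.py; python3 d.py;python3 t.py|head -2
```

```text
time_s: 34.55
position: [0.5413, -0.008, 0.0334]
tool_rot: [[0.968, -0.225, 0.114], [-0.225, -0.974, -0.016], [0.115, -0.01, -0.993]]
ft_force: [-13.5, -1.8, 35.0]
grip_width: 0.0172
[-3.69126712 -0.89023166] f [-12.75475358  -4.83454943] 35.03844885953054 yaw -13.08524531952899
leg end by depth [579.9 580.4 580.4]
rail end by depth [589.6 590.2 590.2]
sq leg 2212 centre [567.8 117.   26.6] slope [0.     0.0031] range [[555.3, 106.2, 25.2], [579.9, 127.6, 28.0]]
sq short 238 centre [482.  185.3  26.7] slope [ 0.0001 -0.0091] range [[475.7, 180.4, 25.3], [488.2, 189.9, 28.3]]
```

```bash
python3 -m pendant '[[[0.4,1.5,-3],0,-1],[[0.4,1.5,-3],0,-1],[[0.4,1.5,-3],0,-1],[[0.4,1.5,-3],0,-1],[[0.4,1.5,-3],0,-1]]';python3 s.py; python3 d.py;python3 t.py|head -2
```

```text
time_s: 35.28
position: [0.5417, -0.008, 0.0332]
tool_rot: [[0.967, -0.225, 0.121], [-0.223, -0.974, -0.031], [0.125, 0.003, -0.992]]
ft_force: [-15.2, -7.3, 34.5]
grip_width: 0.0168
[-3.24123506 -0.82584251] f [-13.09807704 -10.55482676] 34.5434873062802 yaw -12.981122948306906
leg end by depth [580.  580.4 580.5]
rail end by depth [589.7 590.3 590.4]
sq leg 2225 centre [567.7 117.   26.5] slope [-0.0052 -0.001 ] range [[555.2, 106.2, 25.1], [579.9, 127.9, 28.0]]
sq short 249 centre [483.1 184.9  26.5] slope [-0.0074  0.0207] range [[476.7, 180.0, 25.2], [489.1, 189.8, 27.9]]
```

```bash
python3 -m pendant '[[[0,0,0],0,-1],[[0,0,0],0,0],[[0,0,0],0,0],[[0,0,0],0,0],[[0,0,0],0,-1],[[0,0,0],0,-1],[[0,0,0],0,-1],[[0,0,0],0,-1],[[0,0,0],0,-1]]' 40;python3 s.py; python3 t.py|head -2;python3 -m pendant '[[[-2.8,-0.3,-1.2],-0.003,-1]]';python3 s.py; python3 d.py;python3 t.py|head -2;python3 s.py; python3 t.py|head -2;python3 s.py
```

```text
time_s: 36.5
position: [0.5414, -0.0084, 0.0333]
tool_rot: [[0.967, -0.226, 0.12], [-0.223, -0.974, -0.032], [0.124, 0.004, -0.992]]
ft_force: [0.2, 0.4, 1.4]
grip_width: 0.0174
[-3.49924743 -1.2618358 ] f [0.09261456 0.43244553] 1.3542825201743447 yaw -13.017250150874718
sq leg 2189 centre [567.6 117.   26.6] slope [-0.0028  0.0005] range [[555.3, 106.2, 25.1], [579.7, 127.6, 27.9]]
sq short 248 centre [482.8 185.   26.5] slope [ 0.0099 -0.0123] range [[476.1, 179.9, 25.1], [488.7, 189.8, 28.1]]
time_s: 36.67
position: [0.5413, -0.0086, 0.0334]
tool_rot: [[0.965, -0.229, 0.127], [-0.227, -0.973, -0.032], [0.131, 0.002, -0.991]]
ft_force: [13.6, 8.9, 8.1]
grip_width: 0.0174
[-3.54834203 -1.45742909] f [11.18272013 11.82045702] 8.058853831444637 yaw -13.233986277673914
leg end by depth [580.2 580.7 580.7]
rail end by depth [589.4 589.9 590. ]
sq leg 2183 centre [567.5 117.   26.7] slope [0.0035 0.0066] range [[555.2, 106.2, 25.3], [579.6, 127.7, 28.2]]
sq short 247 centre [483.1 184.9  26.6] slope [0.0491 0.0381] range [[476.7, 179.8, 25.3], [489.3, 189.8, 28.0]]
[-3.57228528 -1.42124907] f [8.45727836 7.26971903] 4.195365881023459 yaw -13.21456546178258
sq leg 2186 centre [567.5 117.   26.7] slope [0.0034 0.002 ] range [[555.2, 106.2, 25.3], [579.6, 127.8, 28.2]]
sq short 246 centre [483.2 184.9  26.6] slope [0.0589 0.0396] range [[476.7, 179.9, 25.3], [489.2, 189.7, 27.9]]
[-3.57309658 -1.39717301] f [7.40243954 7.90121534] 5.358424746454629 yaw -13.21030167752422
```

```bash
python3 -m pendant '[[[-4,0.3,-1.2],0,-1]]';python3 s.py; python3 d.py;python3 t.py|head -2;python3 s.py; python3 t.py|head -2;python3 s.py
```

```text
time_s: 36.95
position: [0.5408, -0.0084, 0.034]
tool_rot: [[0.964, -0.229, 0.137], [-0.226, -0.973, -0.033], [0.141, 0.001, -0.99]]
ft_force: [11.7, 2.9, 6.8]
grip_width: 0.0171
[-4.01518989 -1.40025924] f [10.66839417  5.53148478] 6.848842132267746 yaw -13.212773521087305
leg end by depth [579.8 580.3 580.3]
rail end by depth [589.6 590.1 590.3]
sq leg 2189 centre [567.5 117.   27.7] slope [0.0141 0.002 ] range [[555.1, 106.3, 26.3], [579.6, 127.8, 29.2]]
sq short 248 centre [482.6 185.   26.7] slope [0.0199 0.0006] range [[476.0, 179.9, 25.4], [488.5, 189.9, 28.2]]
[-4.12553983 -1.40869601] f [9.48822216 6.8949063 ] 5.961692402608535 yaw -13.217769991216723
sq leg 2188 centre [567.5 117.   27.7] slope [0.0127 0.0036] range [[555.2, 106.2, 26.2], [579.6, 127.8, 29.2]]
sq short 248 centre [482.6 184.9  26.8] slope [ 0.0111 -0.0095] range [[476.5, 179.8, 25.5], [488.6, 189.9, 28.1]]
[-4.11856239 -1.42184079] f [9.57849994 6.87255294] 6.225114075098457 yaw -13.219611005388515
```

```bash
python3 -c "
from rig import ticket
print(ticket.close_job())"
```

```text
the job is handed in; nothing more can be done
None
```

I seated the blue stop block in the pocket and released it, then pressed the square into the corner and handed in at about 37 s. The arm was still gripping the handle and pushing. No verdict was reported.

**Stop block:** I took the farthest of the four blue blocks, 573 mm from the base. After release its top was at 63.6 mm, level, with its centre about 1.5 mm from the pocket centre.

**Square, last checks before hand-in:**
- **Force on the tool:** steady at about 9.5 N towards the stop, 6.9 N towards the rail and 6 N down. These are wrist readings, so the contact forces on rail and stop are inferred.
- **Position and angle:** the corner is about 2 mm to the -x side, consistent with the stop taking up its play. The tool stands within about 0.1° of the fixture's yaw (square's own angle not measured).
- **Flatness:** tilt is about 0.012 rad, inside the 0.03 limit. The last, firmer push raised the far end of the long leg by about 1 mm.

**What went less well:**
- Repeated pushing tilted the tool to about 0.14 rad about the jaw axis and several times lifted the square (at most about 0.036 rad). I fixed that by regripping and pressing straight down.
- The final contact with the stop was not seen directly, because the gripper hid it. I infer it from the force and from how the square stalled and began to tip.
- I did not re-measure the stop's pose after pressing, or the tape, ring and bottle at the end. The arm stayed clear of those three.

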